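# Gauge the solvent canister with the dip rod

## Robot

A 6-joint arm with a two-finger parallel gripper is mounted at the origin on a cart in front of the work surface, level with it; the furniture and walls round the work are solid. World frame = base frame: x ahead of the robot, y to its left, z up, the work surface at z = 0. Lengths are in m, angles in rad, forces in N, time in s.
With the tool pointing down it reaches from about 0.25 to 0.775 m from the base axis. Payload 4 kg.
Tool frame: the origin (TCP) lies at the very end of the fingers, on their centre line; the grasp point (between the pads) lies 19 mm behind it (r.grip_depth is the distance from the TCP to the grasp point, in m); z points along the fingers, y is the line along which they close (so a half turn about z gives the same grasp; the last joint's range is limited). The gripper opens to 85 mm and grips with 20 to 120 N. Pads are 22 mm wide; open, the fingers measure 114 mm over their backs; the gripper's body (76 mm by 85 mm) begins 54 mm behind the grasp point. The pads swing forward as they close: fully open they stand 13 mm farther back than shut.
Start: joints at [1.084, 0.087, 1.371, -0, 1.684, -0.103], TCP at [0.206, 0.51, 0.231] pointing down, gripper open.
Joint ranges: [-3.1, 3.1], [-0.76, 2.03], [0.27, 2.55], [-1.08, 4.22], [0.17, 2.65], [-2.57, 2.57]. Speed limits (rad/s): [2.79, 2.79, 3.14, 3.14, 3.14, 3.14].

## Interface

Orientations are given as a unit quaternion [w, x, y, z].
In Python, from workcell import r gives the robot as it stands.
- The arm moves only by the tool servo_tool, never from a script. Its argument "steps" is a list of rows, each a list of 7 numbers: the opening, from -1 (shut) to 1 (fully open), then the shift along the tool's x, y, z in cm, then the turn, a rotation vector about the tool's x, y, z in degrees. A call has 1 to 5 rows; each row is the pose to reach, as a shift and turn from the pose commanded when the call began, along the tool's axes at that moment; what a row does not reach only later rows make up. A row lasts 1/12 s, in which the tool goes at most 41.7 mm and 7.16 degrees, less where a joint would pass 70% of its speed; a pose out of reach is approached as far as the arm can. A call with a gripper value outside its range is refused whole. The fingers move at their own pace and stop on an object; "squeeze" is the grip in N (left out, the last holds). Time passes only in rows, so rows that repeat a pose let the fingers close. It gives the time, the measured TCP pose, the force, the opening and the grip force at its end, in the units of the state.
- r.get_obs(): the state, without advancing time (a new reading comes with each control period).
- r.camera(name): name is "scene" or "top" or "wrist"; returns a dict with "pixels" (480x640x3 uint8, red, green, blue), "camera_matrix" (3x3 intrinsics, pixels), "world_from_camera" (4x4, takes a point from camera to world coordinates). Camera axes: x right, y down, z forward; pixel columns grow to the right and rows downward; lengths in m; the calibration is good to about 2 mm. The wrist camera is an equidistant fisheye: a pixel r from the principal point sees the ray r / f radians off the axis. A picture is of the moment at which its call begins. There is no depth.
- r.finish_job(): hands the job in; it is judged then, once.
The state is a dict: "time_s": time; "qpos": joint angles; "qvel": joint speeds; "tau": joint torques, N m; "eef_pos": TCP position; "orientation": TCP orientation; "force": force on the tool from outside, world axes, zero at the start; "ft_torque": the same for the moment, N m; "opening": finger opening in m; "grip_force": force on a finger pad.
Only numpy, scipy, OpenCV 4.12 (cv2) and the standard library are available. Lean on these libraries where they do the work, as an engineer would, in place of code of your own. Each camera call takes 0.05 s, during which the arm holds its last target. There are 200 camera calls.

## Task

Slide the canister sideways along the bench, without lifting or tipping it, from the single ring to the double ring, so that it stands inside the inner circle. Then take the gauge rod from its stand, push it gently down the canister's leaning guide tube until its collar stops on the tube mouth, pause a moment, draw it right out and present it for reading: finish while holding the rod still in the gripper, level (horizontal), with its tip at least 15 cm above the bench and touching nothing else. Leave the beaker and the white-capped bottle where they stand.

Things in the scene. Friction and masses are not known exactly. Their poses are not given: they have to be found in the camera images.
- canister: Low round aluminium can with steel lid, 120 mm across, lid top 56 mm up, 0.5 to 1 kg, loose; starts in the single ring. Origin: centre of its underside. z up; x from the guide tube's mouth side to the lift bar's side, at the start within 20 degrees of straight away from the robot. The guide tube goes through the lid, leaning 45 degrees, mouth high at the -x side. It slides with plain friction.
- canister_bar (a point): Centre of the black lift bar fixed on the lid, 28 mm from the can's centre toward its +x, 78 mm above the bench. The bar is 44 mm long along the canister's x, 12 mm thick along y (pinch it across y), 20 mm high (68 to 88 mm above the bench). Axes as the canister's. The canister can be slid by it.
- tube_mouth (a point): Centre of the guide tube's mouth, 45 mm from the can's centre toward -x, 85 mm above its foot. z points out of the tube along its axis (up and toward the canister's -x, 45 degrees); y as the canister's. Bore 14 mm; a 16 mm long funnel widens it to 23 mm (28 mm outside) at the mouth. The way in is free for 100 mm along the axis.
- gauge_mark: Double ring drawn on the bench (two thin white circles, 134 and 154 mm across, flat, nothing to catch on): the gauging place. Origin at its centre, on the bench.
- fill_mark: Single ring drawn on the bench (one thin white circle, 134 mm across): the filling place where the canister starts. Origin at its centre. Either ring can be the left one.
- gauge_rod: Gauge rod, 180 mm long, 90 g. Origin: centre of its black grip (14 x 14 mm, 60 mm long). z runs along the rod toward the grip's end; y across, level at the start (pinch across y). Below the grip: 14 mm neck, collar (32 mm across, 6 mm thick), then 100 mm of round steel rod, 10 mm across, blunt cone tip. Starts in the stand at 45 degrees, grip end up and toward the robot.
- rod_collar (a point): Centre of the collar's underside, on the rod's axis, 50 mm from the grip's centre toward the tip; axes as the rod's. It meets the tube mouth when the rod is fully in.
- rod_tip (a point): Tip of the gauge rod, 150 mm from the grip's centre along the rod's -z; axes as the rod's.
- rod_stand: Fixed stand: dark base 120 x 80 x 8 mm, two aluminium forks on posts, open upward. Origin: centre of the underside; z up, x the way the rod's tip points. The rod leans 45 degrees in the forks, collar against the upper fork, its grip's centre 66 mm toward -x and 128 mm above the bench; it comes out straight upward.
- beaker: Loose small glass beaker, 53 x 57 mm, 66 mm high, a bystander. Origin at the centre of its underside.
- tuning_bottle: Loose white bottle with a white cap, 48 mm across, 101 mm high, a bystander near the back. Origin at the centre of its underside.
Mind the look-alikes: they are no part of the job. What is shaped like the canister but pink is not meant.

How it is judged:
On the way, in this order (a step that is already met when the one before it is completed fails the run):
1. the canister stands in the double ring, flat on the bench, at rest (horizontal distance between canister and gauge_mark below 0.015 m and height (world z) of canister below 0.004 m and distance of canister from where it was at the start of the episode above 0.1 m and linear speed of canister below 0.02 m/s and angle between canister's own z axis and vertical below 0.05 rad), for 0.3 s.
2. the rod is in the guide tube with its collar on the tube mouth, the canister still in the double ring (horizontal distance between canister and gauge_mark below 0.015 m and distance between rod_collar and tube_mouth below 0.008 m and angle between the z axis of gauge_rod and the z axis of tube_mouth, either way round below 0.12 rad), for 0.2 s.
At the end, for the whole second after the job is handed in: The canister stands flat with its centre within 15 mm of the double ring's centre; the rod is held still in the fingers, clear of everything else, level within 12 degrees, its tip at least 145 mm above the bench (horizontal distance between canister and gauge_mark below 0.015 m and height (world z) of canister below 0.004 m and angle between canister's own z axis and vertical below 0.05 rad and angle between gauge_rod's own z axis and vertical between 1.361 and 1.781 rad and height (world z) of rod_tip above 0.145 m and height (world z) of gauge_rod above 0.12 m and linear speed of gauge_rod below 0.02 m/s and angular speed of gauge_rod below 0.15 rad/s and contact force between the fingers and gauge_rod above 1 N and contact force between gauge_rod and canister below 0.05 N and contact force between gauge_rod and rod_stand below 0.05 N and contact force between gauge_rod and beaker below 0.05 N and contact force between gauge_rod and tuning_bottle below 0.05 N and horizontal distance between gauge_rod and rod_tip above 0.14 m); the arm keeps its last pose, push and grip.
It fails at once if the canister is lifted (foot centre more than 8 mm up) or tipped by more than 10 degrees (height (world z) of canister above 0.008 m or angle between canister's own z axis and vertical above 0.175 rad).
It fails at once if the rod is forced against the canister (over 45 N) (contact force between gauge_rod and canister above 45 N).
It fails at once if the beaker or the white-capped bottle is moved by more than 30 mm or knocked over (distance of any of beaker, tuning_bottle from where it was at the start of the episode above 0.03 m or angle between any of beaker, tuning_bottle's own z axis and vertical above 0.5 rad).
It also fails if it takes over 67 s, if anything falls off the work surface, if the arm or the gripper's body presses on something with over 40 N, if the wrist force passes 120 N, or if a joint passes its speed limit or range.

## Working session

There is one attempt and no reset: what is moved stays moved. The work goes in short steps, Python scripts to look and compute and a tool call to move; the robot and the scene stay as the last step left them, time stands still between calls to the robot, and variables do not carry over. Pictures are saved under pics/ and viewed, at most 10 in all, crops included, and the job is handed in when it is done.

Besides the shell and the picture viewer there is one more tool, called by a JSON object that holds its "name" and its "arguments", one argument or row to a line. servo_tool: Moves the arm, as the interface text tells. Its arguments: {"type":"object","properties":{"steps":{"type":"array"},"squeeze":{"type":"number"}},"required":["steps"]}

```bash
mkdir -p pics; ls
python3 - <<'E'
from workcell import r
import cv2,numpy as np,pickle
for n in("scene","top"):
    c=r.camera(n); cv2.imwrite(f"pics/{n}0.png",c["pixels"][:,:,::-1]); pickle.dump(c,open(n+"0.pkl","wb"))
    print(n,c["camera_matrix"].round(1).tolist(),c["world_from_camera"].round(3).tolist())
o=r.get_obs();print(o)
E
```

```text
pics
scene [[597.8, 0.0, 324.1], [0.0, 597.8, 240.0], [0.0, 0.0, 1.0]] [[0.749, 0.47, -0.468, 1.14], [0.663, -0.55, 0.508, -0.628], [-0.019, -0.691, -0.723, 1.011], [0.0, 0.0, 0.0, 1.0]]
top [[524.5, 0.0, 317.3], [0.0, 524.5, 234.2], [0.0, 0.0, 1.0]] [[-0.007, -0.982, 0.191, 0.388], [-1.0, 0.005, -0.01, 0.025], [0.009, -0.191, -0.982, 1.047], [0.0, 0.0, 0.0, 1.0]]
{'time_s': 0.1, 'qpos': array([ 1.08391722e+00,  8.78977178e-02,  1.37212691e+00, -4.24418681e-05,
        1.68361354e+00, -1.03101440e-01]), 'qvel': array([-0.00021355, -0.00208489, -0.00452412,  0.0004739 , -0.00018311,
        0.00029144]), 'tau': array([ 2.61036606e-03, -3.53013468e+01, -3.14218926e+01, -8.92247044e-05,
        7.96662091e-03, -7.06837341e-05]), 'eef_pos': array([0.20573604, 0.50957595, 0.23023503]), 'orientation': array([-2.77168251e-04,  1.90715623e-01,  9.81644796e-01, -9.84707073e-04]), 'force': array([-0.59057308,  0.25300718, -0.38023709]), 'ft_torque': array([ 0.02411855, -0.01992277, -0.06101683]), 'grip_force': 0.0, 'opening': 0.08565449615664353}
```

View pics/top0.png

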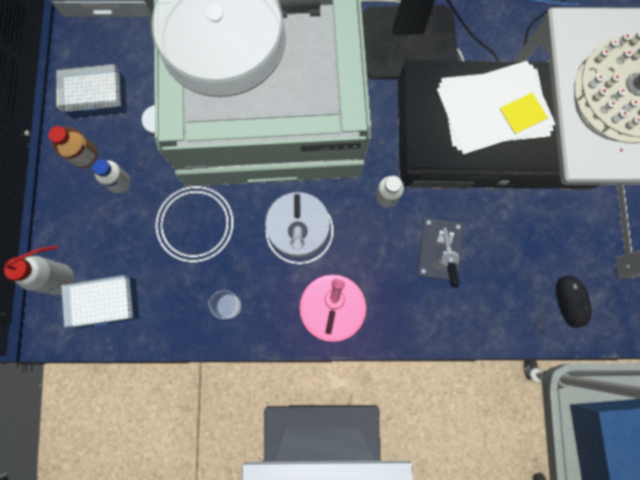

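View pics/scene0.png

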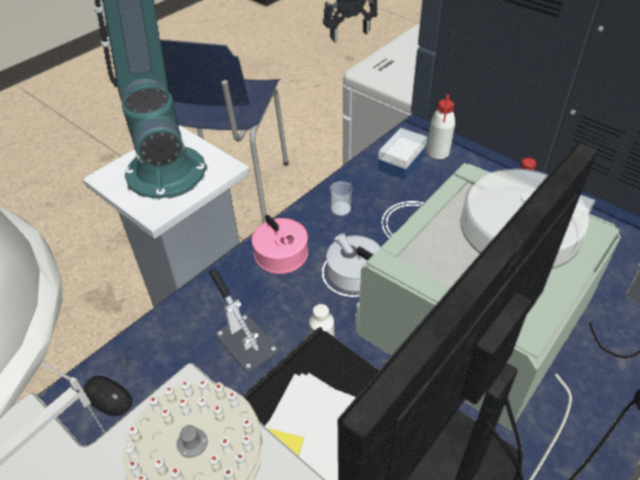

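Top view: the double ring is at (195,223), empty, on the left. The single ring is at (299,229). There are two canister-like things: the aluminium one at (298,222) in the single ring, and a pink one at (333,308). The aluminium one fits the description; the pink one is the decoy. The rod stand is at (442,250) with its black grip at (453,275), the beaker at (225,305) and the white-capped bottle at (390,190).

```bash
cat > h.py <<'E'
import numpy as np,cv2,pickle
from scipy.optimize import least_squares
from scipy.spatial.transform import Rotation as R
def ray(c,uv):
    uv=np.atleast_2d(uv).astype(float);K=c["camera_matrix"];T=c["world_from_camera"]
    d=np.c_[(uv[:,0]-K[0,2])/K[0,0],(uv[:,1]-K[1,2])/K[1,1],np.ones(len(uv))]@T[:3,:3].T
    return T[:3,3],d
def plane(c,uv,z):
    o,d=ray(c,uv);return (o+d*((z-o[2])/d[:,2])[:,None])[:,:2]
def proj(c,P):
    T=np.linalg.inv(c["world_from_camera"]);p=np.atleast_2d(P)@T[:3,:3].T+T[:3,3];q=p@c["camera_matrix"].T
    return q[:,:2]/q[:,2:]
def tri(c1,u1,c2,u2):
    A=[];b=[]
    for c,u in((c1,u1),(c2,u2)):
        o,d=ray(c,u);d=d[0]/np.linalg.norm(d[0]);M=np.eye(3)-np.outer(d,d);A.append(M);b.append(M@o)
    return np.linalg.lstsq(np.vstack(A),np.hstack(b),rcond=None)[0]
E
python3 - <<'E'
from h import *
t=pickle.load(open("top0.pkl","rb"));s=pickle.load(open("scene0.pkl","rb"))
im=t["pixels"];b=im[:,:,::-1]
big=cv2.resize(b[145:345,215:480],None,fx=3,fy=3,interpolation=cv2.INTER_CUBIC);cv2.imwrite("pics/crop1.png",big)
# double ring
def ringpts(x0,x1,y0,y1):
    g=im.min(2).astype(int);sub=g[y0:y1,x0:x1];v,u=np.nonzero(sub>110);return np.c_[u+x0,v+y0]
p=plane(t,ringpts(150,241,182,266),0)
def res(c):
    d=np.hypot(*(p-c).T);return np.minimum(abs(d-.067),abs(d-.077))
f=least_squares(res,p.mean(0),loss="soft_l1",f_scale=.002);print("double",f.x,len(p),np.median(abs(f.fun)))
for n,q in dict(fill=(299,229),lidc=(298,222),pinkc=(333,303)).items():print(n,plane(t,[q],0 if n=="fill" else .056))
print("instr bottom front edge, z0:",plane(t,[(172,172),(180,185),(362,178),(160,140),(370,130)],0),"beaker",plane(t,[(225,305)],.03))
cs=cv2.resize(s["pixels"][200:370,200:420,::-1],None,fx=3.5,fy=3.5,interpolation=cv2.INTER_CUBIC);cv2.imwrite("pics/crop2.png",cs)
E
```

```text
double [0.61559201 0.26456697] 1422 0.0016737564885559997
fill [[0.60236115 0.05102814]]
lidc [[0.60469714 0.05154118]]
pinkc [[ 0.44877748 -0.01411978]]
instr bottom front edge, z0: [[ 0.72451491  0.31451675]
 [ 0.69643407  0.29675242]
 [ 0.70984376 -0.07988814]
 [ 0.79473612  0.34286402]
 [ 0.81547095 -0.09930583]] beaker [[0.44791488 0.19246626]]
```

View pics/crop1.png

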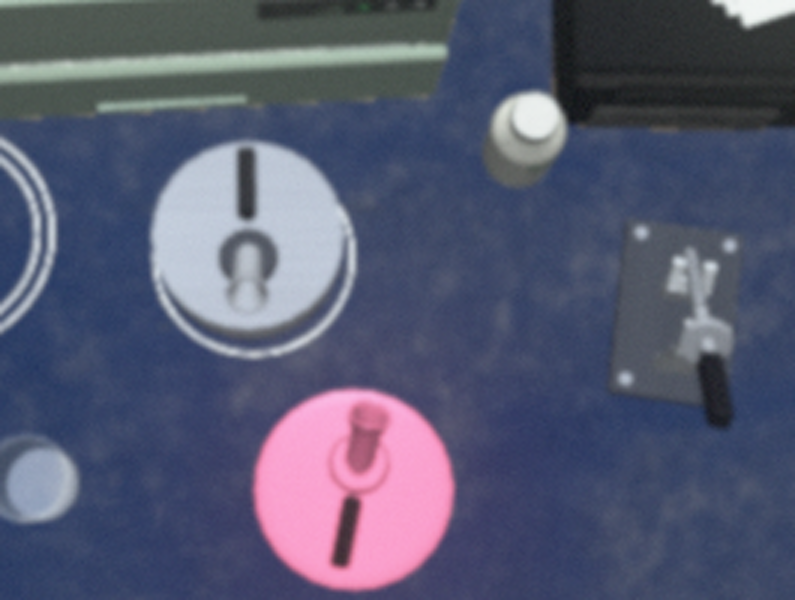

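View pics/crop2.png

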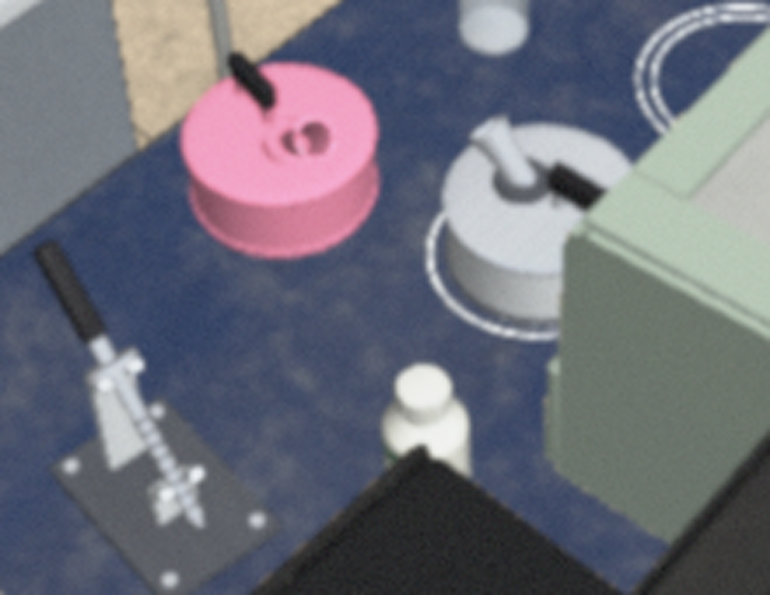

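Crops: the aluminium canister has its lid centred at about (297.7,223.3), bar at (297.3,206) and mouth at (297,243). The pink one is the decoy, with a reversed layout. The stand's bolts are at (428.7,222.3), (458.3,226.7) and (423.3,271), and the grip runs from (450,264) to (455,285).

Run:
```python
from h import *
t=pickle.load(open("top0.pkl","rb"));s=pickle.load(open("scene0.pkl","rb"))
k=lambda q:(np.atleast_2d(q)+.5)/3-.5+[215,145]
ks=lambda q:(np.atleast_2d(q)+.5)/3.5-.5+[200,200]
im=t["pixels"].astype(int)
# lid fit: non-blue pixels
sub=im[185:262,255:345];m=((sub[:,:,0]>105)).astype(np.uint8)
m=cv2.morphologyEx(m,cv2.MORPH_OPEN,np.ones((5,5)));m=cv2.morphologyEx(m,cv2.MORPH_CLOSE,np.ones((9,9)))
cn=max(cv2.findContours(m,0,1)[0],key=cv2.contourArea)[:,0]+[255,185]
p=plane(t,cn,.056);f=least_squares(lambda c:np.hypot(*(p-c[:2]).T)-c[2],[.6,.05,.06],loss="soft_l1",f_scale=.001);print("lid",f.x,np.median(abs(f.fun)))
print("lid manual",plane(t,k((248,235)),.056))
print("bar ends",plane(t,k([(247,149),(247,218)]),.086),"mouth",plane(t,k((247,295)),.085))
print("mouth tri",tri(t,k((247,293)),s,ks((492,132))))
bo=plane(t,k([(641,232),(730,245),(625,378)]),.008);print("bolts",bo,np.degrees(np.arctan2(*(bo[0]-bo[2])[::-1])))
co=plane(t,k([(627,221),(741,235),(611,392)]),.008);print("corners",co,np.hypot(*(co[0]-co[2])),np.hypot(*(co[0]-co[1])),(co[1]+co[2])/2)
e=tri(t,k((722,420)),s,ks((47,246)));g=tri(t,k((707,357)),s,ks((97,338)));print("grip end/low",e,g,(e+g)/2,np.linalg.norm(e-g),np.degrees(np.arctan2(g[1]-e[1],g[0]-e[0])))
tip=tri(t,k((690,250)),s,ks((198,525)));print("tip",tip)
print("bottle",tri(t,k((537,116)),s,ks((424,375))))
```

```text
lid [0.60100371 0.0524937  0.06371756] 0.0019381482835933404
lid manual [[0.60272696 0.05282864]]
bar ends [[0.6517449  0.05261551]
 [0.6071024  0.05260191]] mouth [[0.5583572  0.05261612]]
mouth tri [0.56023511 0.05292034 0.08275214]
bolts [[ 0.61384953 -0.21171886]
 [ 0.60454742 -0.27158035]
 [ 0.51461079 -0.19633756]] -8.810336521859758
corners [[ 0.62152573 -0.20257539]
 [ 0.61142344 -0.27944951]
 [ 0.50533158 -0.1866054 ]] 0.11728649651732939 0.07753506905498507 [ 0.55837751 -0.23302746]
grip end/low [ 0.47329491 -0.21998373  0.14993601] [ 0.51419427 -0.2256605   0.10859677] [ 0.49374459 -0.22282211  0.12926639] 0.0584287271255484 -7.902081352030079
tip [ 0.59730129 -0.24064839  0.02456455]
bottle [ 0.66620908 -0.12772739  0.10782578]
```

```bash
cat >> h.py <<'E'
def tool(yaw,tilt=0):
    "tool y along (-sin,cos)yaw, z down leaning forward by tilt deg"
    return R.from_euler("z",yaw,degrees=True)*R.from_euler("y",-tilt,degrees=True)*R.from_matrix([[-1,0,0],[0,1,0],[0,0,-1]])
def cur():
    from workcell import r
    o=r.get_obs();q=o["orientation"];return np.array(o["eef_pos"]),R.from_quat(np.r_[q[1:],q[0]])
def plan(goals,start=None):
    "goals: (grasp point, R); prints per call the shift cm, turn deg and rows needed"
    p,q=start or cur()
    for g,Q in goals:
        g=np.array(g)+Q.apply([0,0,.019])
        while 1:
            d=g-p;w=(q.inv()*Q).as_rotvec(degrees=True);n=max(np.linalg.norm(d)/.04,np.linalg.norm(w)/7)
            f=min(1,5/max(n,1e-9));s=np.r_[(q.inv().apply(d)*100*f).round(2),(w*f).round(1)]
            print("rows",int(np.ceil(min(n,5))),s.tolist());p=p+q.apply(s[:3]/100);q=q*R.from_rotvec(s[3:],degrees=True)
            if f==1:break
        print("--",(p-q.apply([0,0,.019])).round(4))
E
python3 - <<'E'
from h import *
T=tool(0,15);print(T.as_matrix().round(2))
plan([((.630,.0527,.18),T),((.630,.0527,.084),T)])
E
```

```text
[[-0.97  0.    0.26]
 [ 0.    1.    0.  ]
 [-0.26  0.   -0.97]]
rows 5 [-18.05, -8.34, 2.19, -0.9, -4.7, -6.9]
rows 5 [-16.68, -10.47, 3.47, -1.0, -4.7, -6.9]
rows 5 [-14.97, -12.45, 4.57, -0.9, -4.7, -7.0]
rows 1 [-1.97, -2.18, 0.84, -0.2, -0.8, -1.0]
-- [0.63   0.0527 0.18  ]
rows 3 [2.49, -0.0, 9.27, 0.0, 0.0, -0.0]
-- [0.63   0.0527 0.084 ]
```

{"name": "servo_tool", "arguments": {
  "steps": [
    [1, -3.6, -1.7, 0.4, -0.2, -0.9, -1.4],
    [1, -7.2, -3.3, 0.9, -0.4, -1.9, -2.8],
    [1, -10.8, -5, 1.3, -0.5, -2.8, -4.1],
    [1, -14.4, -6.7, 1.75, -0.7, -3.8, -5.5],
    [1, -18, -8.3, 2.2, -0.9, -4.7, -6.9]
  ]
}}

```text
time_s: 0.52
eef_pos: [0.3423, 0.364, 0.2086]
orientation: [0.042, 0.13, 0.991, -0.001]
force: [0.1, 0.9, -0.3]
opening: 0.0854
grip_force: 0.0
```

{"name": "servo_tool", "arguments": {
  "steps": [
    [1, -3.3, -2.1, 0.7, -0.2, -0.9, -1.4],
    [1, -6.7, -4.2, 1.4, -0.4, -1.9, -2.8],
    [1, -10, -6.3, 2.1, -0.6, -2.8, -4.1],
    [1, -13.3, -8.4, 2.8, -0.8, -3.8, -5.5],
    [1, -16.7, -10.5, 3.5, -1.0, -4.7, -6.9]
  ]
}}

```text
time_s: 0.93
eef_pos: [0.4786, 0.2188, 0.1864]
orientation: [0.083, 0.07, 0.994, 0.001]
force: [-0.3, 1.1, -0.4]
opening: 0.0852
grip_force: 0.0
```

{"name": "servo_tool", "arguments": {
  "steps": [
    [1, -3, -2.5, 0.9, -0.2, -0.9, -1.4],
    [1, -6, -5, 1.8, -0.4, -1.9, -2.8],
    [1, -9, -7.5, 2.7, -0.5, -2.8, -4.2],
    [1, -12, -10, 3.7, -0.7, -3.8, -5.6],
    [1, -15, -12.4, 4.6, -0.9, -4.7, -7]
  ]
}}

```text
time_s: 1.35
eef_pos: [0.6152, 0.0743, 0.1639]
orientation: [0.124, 0.009, 0.992, 0.0]
force: [-0.4, 0.5, -0.8]
opening: 0.0855
grip_force: 0.0
```

{"name": "servo_tool", "arguments": {
  "steps": [
    [1, -1.9, -2.2, 0.8, -0.2, -0.8, -1],
    [1, -1.9, -2.2, 0.8, -0.2, -0.8, -1],
    [1, -1.9, -2.2, 0.8, -0.2, -0.8, -1]
  ]
}}

```text
time_s: 1.6
eef_pos: [0.6344, 0.0522, 0.1601]
orientation: [0.13, 0.002, 0.992, 0.001]
force: [-0.2, 1.2, -0.4]
opening: 0.0853
grip_force: 0.0
```

Run:
```python
from h import *
from workcell import r
c=r.camera("wrist");pickle.dump(c,open("w1.pkl","wb"));cv2.imwrite("pics/w1.png",c["pixels"][:,:,::-1]);print(c["camera_matrix"].tolist(),c["world_from_camera"].round(3).tolist())
print(r.get_obs()["qpos"],cur()[0])
plan([((.630,.0527,.084),tool(0,15))])
```

```text
[[371.64829954431775, 0.0, 316.56143124275434], [0.0, 371.64829954431775, 235.1713228331013], [0.0, 0.0, 1.0]] [[0.002, 0.856, 0.516, 0.529], [1.0, -0.003, 0.001, 0.051], [0.002, 0.516, -0.856, 0.279], [0.0, 0.0, 0.0, 1.0]]
[-0.00710427  0.12333397  1.49362617  0.00431187  1.26357752 -1.57621963] [0.63408374 0.0534316  0.16073987]
rows 3 [2.37, -0.1, 9.21, 0.1, -0.0, -0.2]
-- [0.6301 0.0527 0.084 ]
```

View pics/w1.png

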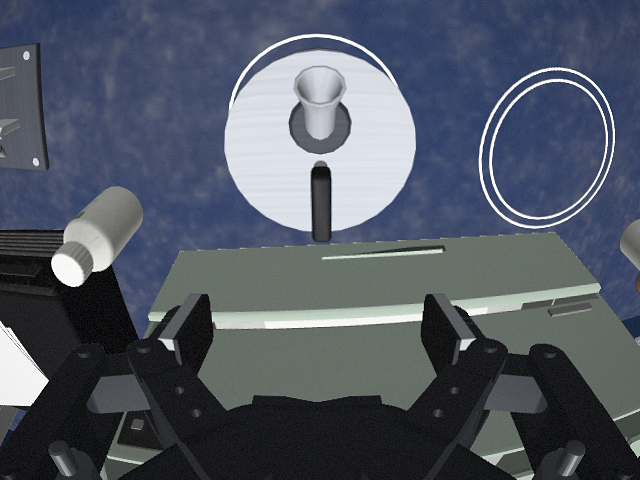

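Wrist view: the bar is centred at (320,200) between the open fingers, the mouth is at (319,85), the double ring is centred near (547,148), and the instrument front edge is at row 240. I go down and pinch.

{"name": "servo_tool", "arguments": {
  "steps": [
    [1, 0.8, 0, 3.1, 0, 0, 0],
    [1, 1.6, -0.05, 6.1, 0, 0, 0],
    [1, 2.4, -0.1, 8.2, 0, 0, 0],
    [1, 2.4, -0.1, 9.2, 0, 0, 0],
    [1, 2.4, -0.1, 9.2, 0, 0, 0]
  ]
}}

```text
time_s: 2.07
eef_pos: [0.6329, 0.0543, 0.0633]
orientation: [0.128, -0.0, 0.992, 0.001]
force: [-0.0, 0.3, -0.1]
opening: 0.0855
grip_force: 0.0
```

{"name": "servo_tool", "arguments": {
  "squeeze": 40,
  "steps": [
    [-1, 0, 0, 0, 0, 0, 0],
    [-1, 0, 0, 0, 0, 0, 0],
    [-1, 0, 0, 0, 0, 0, 0],
    [-1, 0, 0, 0, 0, 0, 0],
    [-1, 0, 0, 0, 0, 0, 0]
  ]
}}

```text
time_s: 2.48
eef_pos: [0.6363, 0.053, 0.0684]
orientation: [0.133, 0.001, 0.991, 0.001]
force: [-0.6, -0.4, 0.1]
opening: 0.0256
grip_force: 0.0
```

Run:
```python
from h import *
from workcell import r
o=r.get_obs();print({k:o[k] for k in("eef_pos","force","opening","grip_force","time_s")})
c=pickle.load(open("w1.pkl","rb"));im=c["pixels"].astype(int)
v,u=np.nonzero(im[60:235,474:622].min(2)>130);u=u+474;v=v+60
K=c["camera_matrix"];dx=u-K[0,2];dy=v-K[1,2];rr=np.hypot(dx,dy);th=rr/K[0,0]
d=np.c_[np.sin(th)*dx/rr,np.sin(th)*dy/rr,np.cos(th)]@c["world_from_camera"][:3,:3].T;o=c["world_from_camera"][:3,3]
p=(o+d*(-o[2]/d[:,2])[:,None])[:,:2]
f=least_squares(lambda c:(lambda D:np.minimum(abs(D-.067),abs(D-.077)))(np.hypot(*(p-c).T)),[.615,.265],loss="soft_l1",f_scale=.002);print("double wrist",f.x,len(p),np.median(abs(f.fun)))
```

```text
{'eef_pos': array([0.63626691, 0.05297225, 0.06840163]), 'force': array([-0.64727085, -0.39708414,  0.07270196]), 'opening': 0.02556480590195351, 'grip_force': 0.0, 'time_s': 2.4833}
double wrist [0.61120358 0.26452665] 2468 0.0007643628671901229
```

{"name": "servo_tool", "arguments": {
  "squeeze": 40,
  "steps": [
    [-1, 0, 0, 0, 0, 0, 0],
    [-1, 0, 0, 0, 0, 0, 0],
    [-1, 0, 0, 0, 0, 0, 0],
    [-1, 0, 0, 0, 0, 0, 0]
  ]
}}

```text
time_s: 2.82
eef_pos: [0.6362, 0.0534, 0.068]
orientation: [0.133, 0.001, 0.991, 0.001]
force: [-0.3, 3.1, 4.2]
opening: 0.0113
grip_force: 40.5
```

{"name": "servo_tool", "arguments": {
  "steps": [
    [-1, -0.05, 1, 0.01, 0, 0, 0],
    [-1, -0.15, 3, 0.04, 0, 0, 0],
    [-1, -0.25, 5, 0.07, 0, 0, 0],
    [-1, -0.35, 7, 0.1, 0, 0, 0],
    [-1, -0.45, 9, 0.12, 0, 0, 0]
  ]
}}

```text
time_s: 3.23
eef_pos: [0.6413, 0.1403, 0.0683]
orientation: [0.133, 0.001, 0.991, -0.002]
force: [-0.5, -6.7, 5.1]
opening: 0.011
grip_force: 40.5
```

{"name": "servo_tool", "arguments": {
  "steps": [
    [-1, -0.1, 2, 0.03, 0, 0, 0],
    [-1, -0.2, 4, 0.06, 0, 0, 0],
    [-1, -0.3, 6, 0.09, 0, 0, 0],
    [-1, -0.4, 8, 0.11, 0, 0, 0],
    [-1, -0.45, 9, 0.13, 0, 0, 0]
  ]
}}

```text
time_s: 3.65
eef_pos: [0.6458, 0.2324, 0.0681]
orientation: [0.132, -0.0, 0.991, -0.001]
force: [0.3, -6.6, 4.5]
opening: 0.0111
grip_force: 40.7
```

{"name": "servo_tool", "arguments": {
  "steps": [
    [-1, -0.1, 1.5, 0.02, 0, 0, 0],
    [-1, -0.15, 2.5, 0.04, 0, 0, 0],
    [-1, -0.16, 3.15, 0.04, 0, 0, 0],
    [-1, -0.16, 3.15, 0.04, 0, 0, 0],
    [-1, -0.16, 3.15, 0.04, 0, 0, 0]
  ]
}}

```text
time_s: 4.07
eef_pos: [0.6475, 0.2642, 0.0681]
orientation: [0.132, 0.0, 0.991, 0.001]
force: [1.1, -1.4, 5.0]
opening: 0.0107
grip_force: 40.5
```

Run:
```python
from h import *
from workcell import r
o=r.get_obs();print({k:o[k] for k in("eef_pos","force","opening","grip_force","time_s")})
c=r.camera("wrist");pickle.dump(c,open("w2.pkl","wb"));cv2.imwrite("pics/w2.png",c["pixels"][:,:,::-1])
```

```text
{'eef_pos': array([0.64746549, 0.26419048, 0.06807677]), 'force': array([ 1.13717348, -1.36040228,  5.00263355]), 'opening': 0.010656639840392354, 'grip_force': 40.47934055328369, 'time_s': 4.0667}
```

View pics/w2.png

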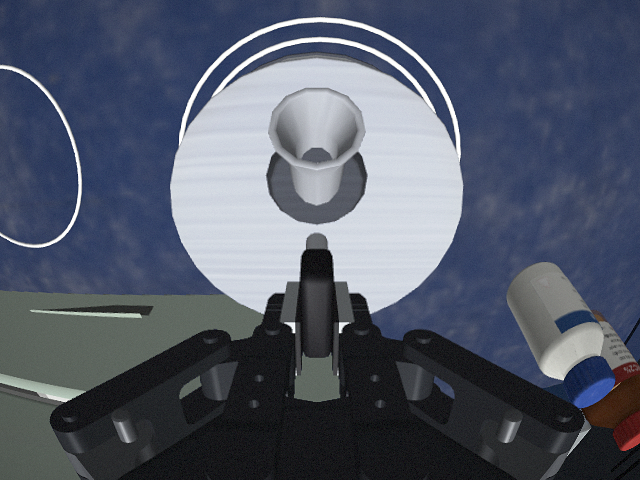

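Wrist view: the can sits concentric in the double ring. The inner ring is at row 38 and the foot edge near row 53, so the gap is about 7 mm. The mouth is at (317,128). I release and go up.

{"name": "servo_tool", "arguments": {
  "steps": [
    [0.2, 0, 0, 0, 0, 0, 0],
    [0.2, 0, 0, 0, 0, 0, 0],
    [0.2, 0, 0, 0, 0, 0, 0],
    [0.2, 0, 0, 0, 0, 0, 0],
    [0.2, 0, 0, 0, 0, 0, 0]
  ]
}}

```text
time_s: 4.53
eef_pos: [0.6459, 0.2644, 0.0663]
orientation: [0.131, 0.0, 0.991, 0.001]
force: [0.2, 0.5, -0.4]
opening: 0.0513
grip_force: 0.0
```

{"name": "servo_tool", "arguments": {
  "steps": [
    [0.2, 0, 0, -2, 0, 0, 0],
    [0.2, 0, 0, -5, 0, 0, 0],
    [0.2, 0, 0, -9, 0, 0, 0],
    [0.2, 0, 0, -13, 0, 0, 0],
    [0.2, 0, 0, -13, 0, 0, 0]
  ]
}}

```text
time_s: 4.95
eef_pos: [0.6156, 0.2661, 0.205]
orientation: [0.14, 0.0, 0.99, 0.004]
force: [0.9, 1.7, 2.5]
opening: 0.0512
grip_force: 0.0
```

```bash
cat >> h.py <<'E'
def fplane(c,u,v,z):
    K=c["camera_matrix"];dx=u-K[0,2];dy=v-K[1,2];rr=np.hypot(dx,dy)+1e-9;th=rr/K[0,0];T=c["world_from_camera"];o=T[:3,3]
    d=np.c_[np.sin(th)*dx/rr,np.sin(th)*dy/rr,np.cos(th)]@T[:3,:3].T
    return (o+d*((z-o[2])/d[:,2])[:,None])[:,:2]
E
python3 - <<'E'
from h import *
from workcell import r
print(cur()[0],r.get_obs()["opening"])
c=r.camera("wrist");pickle.dump(c,open("w3.pkl","wb"))
t=r.camera("top");pickle.dump(t,open("top3.pkl","wb"))
cv2.imwrite("pics/w3.png",c["pixels"][:,:,::-1])
T=tool(0,15);D=tool(-8.3,0);g=[(.493,-.2235,.128)]
plan([((.55,-.0,.25),tool(-4,7)),((.493,-.2235,.2),D),((.493,-.2235,.128),D)])
E
```

```text
[0.61558622 0.26613474 0.20497801] 0.05115222877456867
rows 5 [3.62, -19.32, -3.69, 0.8, 6.2, 2.8]
rows 2 [1.13, -7.25, -1.14, 0.3, 2.3, 1.1]
-- [5.5e-01 1.0e-04 2.5e-01]
rows 5 [4.15, -19.2, 3.78, 0.2, 5.9, 3.6]
rows 1 [0.47, -3.53, 0.77, 0.0, 1.1, 0.6]
-- [ 0.493  -0.2235  0.1999]
rows 2 [-0.01, -0.01, 7.19, 0.0, -0.0, 0.0]
-- [ 0.493  -0.2236  0.128 ]
```

View pics/w3.png

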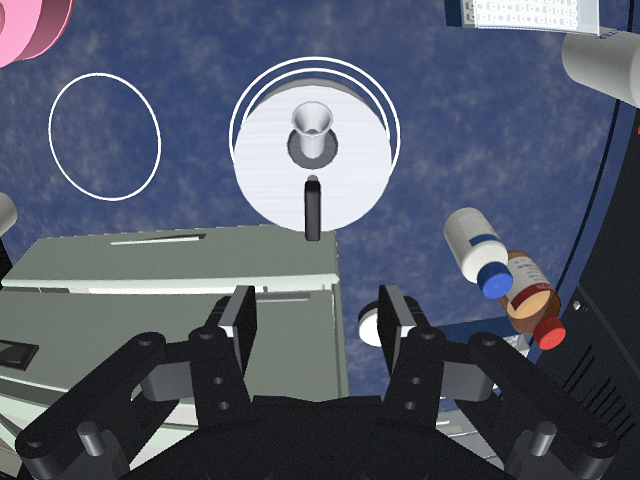

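Wrist view: the canister is upright in the double ring, with its bar at (313,210) and mouth at (312,118). Now its exact pose.

Run:
```python
from h import *
c=pickle.load(open("w3.pkl","rb"));im=c["pixels"].astype(int)
m=np.zeros(im.shape[:2],np.uint8);m[80:236,225:402]=(im[80:236,225:402].min(2)>165)
m=cv2.morphologyEx(m,cv2.MORPH_OPEN,np.ones((5,5)))
n,l,st,_=cv2.connectedComponentsWithStats(m);b=(l==1+np.argmax(st[1:,4])).astype(np.uint8)
cn=max(cv2.findContours(b,0,1)[0],key=cv2.contourArea);cn=cv2.convexHull(cn)[:,0]
cn=cn[(cn[:,1]>95)]
p=fplane(c,cn[:,0]*1.,cn[:,1]*1.,.056);f=least_squares(lambda x:np.hypot(*(p-x[:2]).T)-x[2],[.6,.26,.06],loss="soft_l1",f_scale=.001);print("lid",f.x,len(cn),np.median(abs(f.fun)))
# ring near side rows<130
v,u=np.nonzero(im[50:130,222:405].min(2)>150);u=u+222.;v=v+50.
p=fplane(c,u,v,0);D=np.hypot(*(p-[.613,.2645]).T);p=p[(D>.06)&(D<.085)]
g=least_squares(lambda x:(lambda D:np.minimum(abs(D-.067),abs(D-.077)))(np.hypot(*(p-x).T)),[.613,.2645],loss="soft_l1",f_scale=.001);print("ring",g.x,len(p),np.median(abs(g.fun)))
print("mouth",fplane(c,np.array([312.5]),np.array([118.]),.085),"bar",fplane(c,np.array([313.,313.]),np.array([181.,240]),.087))
t=pickle.load(open("top3.pkl","rb"));b=t["pixels"][:,:,::-1]
cv2.imwrite("pics/t3.png",cv2.resize(b[150:330,140:300],None,fx=3.3,fy=3.3,interpolation=cv2.INTER_CUBIC))
```

```text
lid [0.61024485 0.26293742 0.06128619] 35 0.00024297589113306955
ring [0.61212405 0.26491265] 1640 0.0008043808760414065
mouth [[0.56726802 0.26334074]] bar [[0.61136968 0.26361012]
 [0.65968062 0.26350566]]
```

{"name": "servo_tool", "arguments": {
  "steps": [
    [0.5, 0.7, -3.8, -0.7, 0.2, 1.2, 0.6],
    [0.5, 1.4, -7.7, -1.5, 0.3, 2.5, 1.1],
    [0.5, 2.2, -11.6, -2.2, 0.5, 3.7, 1.7],
    [0.5, 2.9, -15.5, -3, 0.6, 5, 2.2],
    [0.5, 3.6, -19.3, -3.7, 0.8, 6.2, 2.8]
  ]
}}

```text
time_s: 5.47
eef_pos: [0.5667, 0.0696, 0.2165]
orientation: [0.075, 0.026, 0.997, -0.003]
force: [0.6, -0.4, -0.3]
opening: 0.064
grip_force: 0.0
```

{"name": "servo_tool", "arguments": {
  "steps": [
    [0.5, 0.6, -3.6, -0.6, 0.1, 1.2, 0.5],
    [0.5, 1.1, -7.2, -1.1, 0.3, 2.3, 1.1]
  ]
}}

```text
time_s: 5.63
eef_pos: [0.5505, -0.0018, 0.226]
orientation: [0.055, 0.036, 0.998, -0.004]
force: [0.3, -0.7, 1.2]
opening: 0.0639
grip_force: 0.0
```

{"name": "servo_tool", "arguments": {
  "steps": [
    [0.5, 0.8, -3.8, 0.7, 0, 1.2, 0.7],
    [0.5, 1.7, -7.7, 1.5, 0.1, 2.4, 1.4],
    [0.5, 2.5, -11.5, 2.3, 0.1, 3.5, 2.2],
    [0.5, 3.3, -15.4, 3, 0.2, 4.7, 2.9],
    [0.5, 4.2, -19.2, 3.8, 0.2, 5.9, 3.6]
  ]
}}

```text
time_s: 6.05
eef_pos: [0.4995, -0.1906, 0.1837]
orientation: [0.004, 0.067, 0.998, -0.001]
force: [1.2, -0.8, 0.7]
opening: 0.0642
grip_force: 0.0
```

{"name": "servo_tool", "arguments": {
  "steps": [
    [0.5, 0.5, -3.5, 0.8, 0, 1.1, 0.6],
    [0.5, 0.5, -3.5, 0.8, 0, 1.1, 0.6],
    [0.5, 0.5, -3.5, 0.8, 0, 1.1, 0.6]
  ]
}}

```text
time_s: 6.3
eef_pos: [0.4899, -0.2243, 0.1749]
orientation: [-0.006, 0.074, 0.997, 0.0]
force: [0.0, 0.3, -0.6]
opening: 0.0641
grip_force: 0.0
```

Run:
```python
from h import *
from workcell import r
c=r.camera("wrist");pickle.dump(c,open("w4.pkl","wb"));cv2.imwrite("pics/w4.png",c["pixels"][:,:,::-1])
print(r.get_obs()["qpos"],cur()[0],r.get_obs()["time_s"])
plan([((.493,-.2235,.128),tool(-8.3,0))])
```

```text
[-0.52925115  0.08713691  1.48066644 -0.00476163  1.58296259 -1.95389268] [ 0.49063124 -0.22319635  0.17591017] 6.35
rows 2 [-0.31, 0.01, 6.69, -0.1, -0.6, -0.1]
-- [ 0.493  -0.2235  0.128 ]
```

View pics/w4.png

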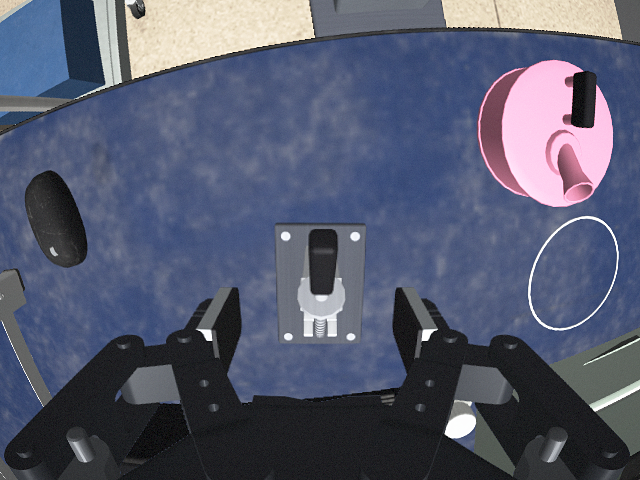

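Wrist view: the stand is square to the gripper. The grip is at (322,262) and the fork at (320,325), centred between the fingers. Check the grip position, then go down and pinch.

Run:
```python
from h import *
c=pickle.load(open("w4.pkl","rb"))
print("grip top end",fplane(c,np.array([322.5]),np.array([231.]),.154),"low",fplane(c,np.array([321.5]),np.array([294.]),.11))
print("base bolts",fplane(c,np.array([285.5,355.,288.5,351.]),np.array([236.5,236.5,337,337]),.008))
```

```text
grip top end [[ 0.46429384 -0.21910362]] low [[ 0.51522641 -0.22632463]]
base bolts [[ 0.50307886 -0.25490067]
 [ 0.51184175 -0.19526486]
 [ 0.6025459  -0.26964268]
 [ 0.61138905 -0.21007823]]
```

{"name": "servo_tool", "arguments": {
  "steps": [
    [0.5, -0.1, 0, 2.3, 0, -0.3, 0],
    [0.5, -0.2, 0.05, 4.5, -0.1, -0.6, -0.1],
    [0.5, -0.2, 0.07, 6.2, -0.1, -0.6, -0.1],
    [0.5, -0.2, 0.07, 6.7, -0.1, -0.6, -0.1],
    [0.5, -0.2, 0.07, 6.7, -0.1, -0.6, -0.1]
  ]
}}

```text
time_s: 6.77
eef_pos: [0.4922, -0.2209, 0.109]
orientation: [-0.0, 0.07, 0.998, 0.0]
force: [0.2, 0.1, -0.3]
opening: 0.0639
grip_force: 0.0
```

{"name": "servo_tool", "arguments": {
  "squeeze": 60,
  "steps": [
    [-1, 0, 0, 0, 0, 0, 0],
    [-1, 0, 0, 0, 0, 0, 0],
    [-1, 0, 0, 0, 0, 0, 0],
    [-1, 0, 0, 0, 0, 0, 0],
    [-1, 0, 0, 0, 0, 0, 0]
  ]
}}

```text
time_s: 7.18
eef_pos: [0.4938, -0.2232, 0.1125]
orientation: [0.003, 0.071, 0.997, -0.001]
force: [0.2, 0.9, 2.4]
opening: 0.0128
grip_force: 59.3
```

{"name": "servo_tool", "arguments": {
  "steps": [
    [-1, 0, 0, 0, 0, 0, 0],
    [-1, 0, 0, 0, 0, 0, 0],
    [-1, 0, 0, 0, 0, 0, 0]
  ]
}}

```text
time_s: 7.43
eef_pos: [0.4937, -0.2232, 0.1124]
orientation: [0.003, 0.071, 0.997, -0.001]
force: [-0.6, 0.8, 5.9]
opening: 0.0127
grip_force: 59.6
```

Run:
```python
from h import *
from workcell import r
o=r.get_obs();print({k:o[k] for k in("eef_pos","force","opening","grip_force","time_s")})
p,q=cur();print("grasp pt",p-q.apply([0,0,.019]),q.as_matrix().round(3).tolist())
```

```text
{'eef_pos': array([ 0.49370943, -0.22318133,  0.11241981]), 'force': array([-0.5799384 ,  0.81797122,  5.85461977]), 'opening': 0.012718203780966346, 'grip_force': 59.57759141921997, 'time_s': 7.4333}
grasp pt [ 0.4936032  -0.22312542  0.13141943] [[-0.99, 0.142, 0.006], [0.142, 0.99, -0.003], [-0.006, -0.002, -1.0]]
```

{"name": "servo_tool", "arguments": {
  "steps": [
    [-1, 0, 0, -1, 0, 0, 0],
    [-1, 0, 0, -3, 0, 0, 0],
    [-1, 0, 0, -6, 0, 0, 0],
    [-1, 0, 0, -9.5, 0, 0, 0],
    [-1, 0, 0, -13, 0, 0, 0]
  ]
}}

```text
time_s: 7.85
eef_pos: [0.4916, -0.2223, 0.2413]
orientation: [0.0, 0.071, 0.997, -0.0]
force: [0.8, 0.6, -0.3]
opening: 0.0132
grip_force: 58.9
```

{"name": "servo_tool", "arguments": {
  "steps": [
    [-1, 0, 0, 0, 0, 0, 0],
    [-1, 0, 0, 0, 0, 0, 0]
  ]
}}

```text
time_s: 8.02
eef_pos: [0.4935, -0.2234, 0.2443]
orientation: [0.004, 0.071, 0.997, -0.002]
force: [-0.1, -0.1, -1.6]
opening: 0.0127
grip_force: 59.1
```

Run:
```python
from h import *
from workcell import r
o=r.get_obs();print({k:o[k] for k in("eef_pos","force","ft_torque","opening","grip_force","time_s")})
for n in("scene","wrist","top"):
    c=r.camera(n);pickle.dump(c,open(n[0]+"5.pkl","wb"));cv2.imwrite(f"pics/{n}5.png",c["pixels"][:,:,::-1])
a=cv2.imread("pics/wrist5.png")[150:450,170:470]; b=cv2.imread("pics/scene5.png")[100:400,100:400]
cv2.imwrite("pics/m5.png",np.hstack([cv2.resize(a,(400,400)),cv2.resize(b,(400,400),interpolation=cv2.INTER_CUBIC)]))
```

```text
{'eef_pos': array([ 0.4935106 , -0.2233542 ,  0.24427387]), 'force': array([-0.11056121, -0.09686346, -1.64557597]), 'ft_torque': array([0.04215379, 0.0501344 , 0.01508862]), 'opening': 0.012696413484346388, 'grip_force': 59.06353533267975, 'time_s': 8.0167}
```

View pics/m5.png

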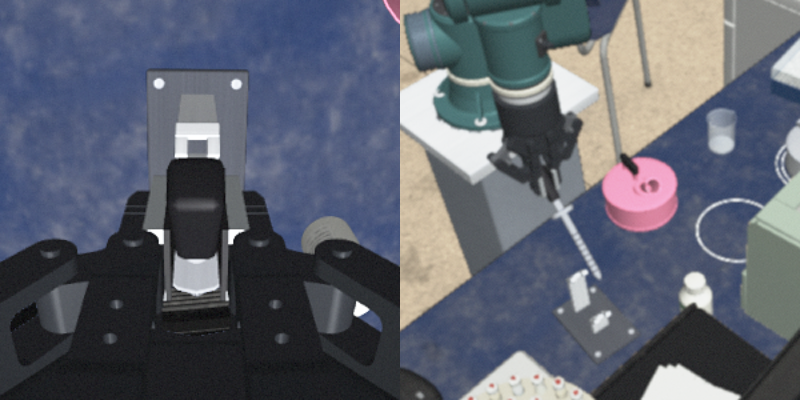

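Left half: the grip sits between the pads and has left the forks. Right half (scene): the rod is held, with its tip at about (248.5,308) and collar at about (221.5,260). I check its in-hand pose numerically.

Run:
```python
from h import *
s=pickle.load(open("s5.pkl","rb"));t=pickle.load(open("t5.pkl","rb"))
p,q=cur();G=p-q.apply([0,0,.019]);M=q.as_matrix()
def pts(pitch,off=0,yaw=0):
    a=np.radians(pitch);x=-M[:,0]  # forward horiz
    x=R.from_euler("z",yaw,degrees=True).apply(x)
    d=np.cos(a)*x-np.sin(a)*np.array([0,0,1]);return [G+d*(k+off) for k in(.044,.05,.10,.15)]
for pi in(40,45,50):print(pi,"scene",proj(s,pts(pi)).round(1).tolist(),"top",proj(t,pts(pi)).round(1).tolist())
d0=pickle.load(open("top0.pkl","rb"))["pixels"].astype(int)
x=t["pixels"].astype(int);g=x.min(2);u0,u1,v0,v1=425,475,195,300
df=np.abs(x-d0).sum(2)
for nm,c,(u0,u1,v0,v1) in(("top",t,(430,470,195,270)),("scene",s,(215,260,255,318))):
    I=c["pixels"].astype(int).min(2)
    print(nm)
    for v in range(v0,v1,3):
        row=I[v,u0:u1];w=np.clip(row-95,0,None);
        print(v,(u0+(w*np.arange(u1-u0)).sum()/max(w.sum(),1)).round(1),int(w.sum()),int(row.max()),end=" | ")
    print()
```

```text
40 scene [[222.1, 257.2], [223.9, 260.1], [238.5, 284.3], [252.9, 308.4]] top [[471.0, 246.8], [470.5, 244.4], [466.6, 225.2], [463.1, 207.8]]
45 scene [[221.5, 257.4], [223.2, 260.3], [237.0, 284.7], [250.6, 308.7]] top [[470.3, 248.7], [469.8, 246.5], [465.2, 229.4], [461.1, 213.9]]
50 scene [[220.9, 257.5], [222.4, 260.4], [235.4, 284.7], [248.1, 308.4]] top [[469.7, 250.7], [469.1, 248.8], [463.9, 233.9], [459.3, 220.3]]
top
195 430.0 0 66 | 198 430.0 0 65 | 201 430.0 0 64 | 204 430.0 0 64 | 207 430.0 0 67 | 210 430.0 0 64 | 213 430.0 0 86 | 216 462.3 183 146 | 219 463.1 187 146 | 222 456.3 287 153 | 225 461.5 400 153 | 228 462.4 395 156 | 231 450.8 628 187 | 234 452.1 957 195 | 237 449.9 1367 181 | 240 449.2 1403 181 | 243 459.0 378 147 | 246 461.9 119 124 | 249 452.3 138 132 | 252 446.4 379 183 | 255 443.7 173 155 | 258 443.9 298 171 | 261 443.9 429 164 | 264 447.2 172 121 | 267 444.0 1 96 | 
scene
255 221.8 1204 214 | 258 221.8 1025 214 | 261 221.1 1090 207 | 264 224.7 642 210 | 267 226.1 592 211 | 270 227.9 605 209 | 273 229.5 574 209 | 276 231.5 475 191 | 279 232.9 462 180 | 282 234.5 504 199 | 285 236.5 540 203 | 288 238.3 476 194 | 291 239.8 460 176 | 294 241.2 479 192 | 297 243.0 512 203 | 300 245.1 495 199 | 303 241.2 1091 226 | 306 237.9 1624 238 | 309 232.8 1498 238 | 312 232.8 1362 210 | 315 234.0 1549 212 |
```

The in-hand pitch is 45°, as intended. Next is the transfer.

Run:
```python
from h import *
plan([((.4458,.2633,.26),tool(0,0)),((.4458,.2633,.2052),tool(0,0))])
```

```text
rows 5 [4.7, 19.44, -0.08, -0.0, -0.0, -3.4]
rows 5 [3.54, 19.68, -0.09, -0.0, -0.0, -3.3]
rows 3 [1.05, 8.71, -0.04, -0.0, -0.0, -1.5]
-- [0.4458 0.2633 0.26  ]
rows 2 [0.0, 0.0, 5.48, -0.0, -0.0, 0.0]
-- [0.4458 0.2633 0.2052]
```

{"name": "servo_tool", "arguments": {
  "steps": [
    [-1, 0.5, 2, 0, 0, 0, -0.3],
    [-1, 1.4, 6, 0, 0, 0, -1],
    [-1, 2.5, 10.5, 0, 0, 0, -1.8],
    [-1, 3.6, 15, 0, 0, 0, -2.6],
    [-1, 4.7, 19.4, -0.1, 0, 0, -3.4]
  ]
}}

```text
time_s: 8.58
eef_pos: [0.4734, -0.0352, 0.2387]
orientation: [-0.001, 0.042, 0.999, -0.001]
force: [1.0, 0.6, -0.9]
opening: 0.013
grip_force: 59.0
```

{"name": "servo_tool", "arguments": {
  "steps": [
    [-1, 0.7, 3.9, 0, 0, 0, -0.7],
    [-1, 1.4, 7.9, 0, 0, 0, -1.3],
    [-1, 2.1, 11.8, 0, 0, 0, -2],
    [-1, 2.8, 15.8, 0, 0, 0, -2.6],
    [-1, 3.5, 19.7, -0.1, 0, 0, -3.3]
  ]
}}

```text
time_s: 9.0
eef_pos: [0.4548, 0.164, 0.2394]
orientation: [-0.0, 0.013, 1.0, -0.002]
force: [0.8, 1.1, -0.8]
opening: 0.013
grip_force: 58.9
```

{"name": "servo_tool", "arguments": {
  "steps": [
    [-1, 0.5, 3.6, 0, 0, 0, -0.6],
    [-1, 0.8, 6.5, 0, 0, 0, -1.1],
    [-1, 1, 8.7, 0, 0, 0, -1.5],
    [-1, 1, 8.7, 0, 0, 0, -1.5],
    [-1, 1, 8.7, 0, 0, 0, -1.5]
  ]
}}

```text
time_s: 9.42
eef_pos: [0.4476, 0.2501, 0.2393]
orientation: [-0.0, -0.001, 1.0, -0.002]
force: [0.4, 0.2, -1.5]
opening: 0.0132
grip_force: 59.0
```

{"name": "servo_tool", "arguments": {
  "steps": [
    [-1, 0, 0, 2, 0, 0, 0],
    [-1, 0, 0, 4, 0, 0, 0],
    [-1, 0, 0, 5.5, 0, 0, 0],
    [-1, 0, 0, 5.5, 0, 0, 0],
    [-1, 0, 0, 5.5, 0, 0, 0]
  ]
}}

```text
time_s: 9.83
eef_pos: [0.4483, 0.248, 0.1851]
orientation: [-0.0, 0.001, 1.0, -0.002]
force: [-0.2, 0.3, -1.0]
opening: 0.0129
grip_force: 59.0
```

Run:
```python
from h import *
from workcell import r
p,q=cur();print("grasp",(p-q.apply([0,0,.019])).round(4),q.as_matrix().round(3).tolist(),r.get_obs()["force"],r.get_obs()["time_s"])
plan([((.4458,.2633,.2052),tool(0,0)),((.5306,.2633,.1204),tool(0,0))])
for n in("scene","wrist"):
    c=r.camera(n);pickle.dump(c,open(n[0]+"6.pkl","wb"))
    if n=="scene":a=c["pixels"][150:300,300:450,::-1];print(proj(c,[[.566,.2633,.085],p-[0,0,-.019]+np.array([.106,0,-.106])]).round(1))
    else:b=c["pixels"][100:400,170:470,::-1]
cv2.imwrite("pics/m6.png",np.hstack([cv2.resize(a,(400,400),interpolation=cv2.INTER_CUBIC),cv2.resize(b,(400,400))]))
```

```text
grasp [0.4483 0.248  0.2041] [[-1.0, 0.001, -0.0], [0.001, 1.0, -0.004], [0.0, -0.004, -1.0]] [-0.19705482  0.27469083 -0.97259921] 9.8333
rows 1 [0.25, 1.53, -0.12, -0.2, -0.0, -0.1]
-- [0.4458 0.2633 0.2052]
rows 3 [-8.48, 0.0, 8.48, -0.0, -0.0, 0.0]
-- [0.5306 0.2633 0.1204]
[[400.7 188.4]
 [393.  185.3]]
```

View pics/m6.png

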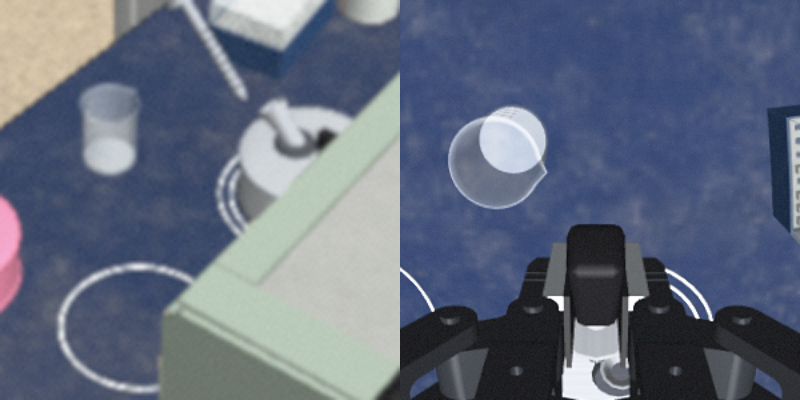

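Left half (scene): the tip is at about (391,187), just short of the mouth at about (403,190). Right half: the grip is firm, the beaker untouched, and the tube mouth shows to the right of the rod because y is still 15 mm short. I refine the mouth position by matching patches between the pictures before and after the slide.

Run:
```python
from h import *
L=lambda n:pickle.load(open(n+".pkl","rb"))
t0,t3,s0,s6,w3=L("top0"),L("top3"),L("scene0"),L("s6"),L("w3")
def match(a,b,box,win):
    x0,y0,x1,y1=box;T=a[y0:y1,x0:x1].astype(np.float32);W=b[win[1]:win[3],win[0]:win[2]].astype(np.float32)
    f=4;T=cv2.resize(T,None,fx=f,fy=f,interpolation=cv2.INTER_CUBIC);W=cv2.resize(W,None,fx=f,fy=f,interpolation=cv2.INTER_CUBIC)
    m=cv2.matchTemplate(W,T,cv2.TM_CCOEFF_NORMED);_,v,_,l=cv2.minMaxLoc(m);return np.array(l)/f+win[:2]-[x0,y0],v
# top: lid with bar and tube
d,v=match(t0["pixels"],t3["pixels"],(285,190,312,248),(150,170,260,270));print("top shift",d,v)
m0=np.array([(247+.5)/3-.5+215,(295+.5)/3-.5+145]);print("mouth top3",plane(t3,m0+d,.085),"pred px",proj(t3,[[.566,.2633,.085]]), m0+d)
b0=np.array([(247+.5)/3-.5+215,(183+.5)/3-.5+145]);print("bar top3",plane(t3,b0+d,.086))
ms=(np.array([492,132])+.5)/3.5-.5+200
d,v=match(s0["pixels"],s6["pixels"],(328,228,352,252),(370,160,430,220));print("scene shift",d,v,ms+d)
print("tri",tri(t3,m0+[0,0]+match(t0["pixels"],t3["pixels"],(285,190,312,248),(150,170,260,270))[0],s6,ms+d))
p,q=cur();G=p-q.apply([0,0,.019]);dd=np.array([1,0,-1])/2**.5
print("rod pred scene",proj(s6,[G+dd*k for k in(.06,.1,.15)]).round(1).tolist())
I=s6["pixels"].astype(int).min(2)
for v in range(150,192,3):
    w=np.clip(I[v,365:398]-110,0,None);print(v,(365+(w*np.arange(33)).sum()/max(w.sum(),1)).round(1),w.sum(),end="|")
```

```text
top shift [-109.   -6.] 0.5684018135070801
mouth top3 [[0.57081684 0.25549629]] pred px [[183.69074424 239.56694208]] [188. 237.]
bar top3 [[0.64229748 0.2581139 ]]
scene shift [ 62.5 -47. ] 0.9494730830192566 [402.71428571 190.35714286]
tri [0.57270748 0.2576155  0.0853626 ]
rod pred scene [[373.1, 151.4], [382.3, 166.2], [393.7, 184.5]]
150 384.6 2603|153 386.9 2132|156 386.7 1755|159 386.1 1453|162 387.8 760|165 380.8 253|168 380.5 255|171 382.3 261|174 384.1 237|177 386.0 259|180 388.0 285|183 389.6 242|186 390.8 77|189 365.0 0|
```

Run:
```python
from h import *
from workcell import r
L=lambda n:pickle.load(open(n+".pkl","rb"))
t0,s6,s0=L("top0"),L("s6"),L("scene0");t=r.camera("top");pickle.dump(t,open("t7.pkl","wb"))
def match(a,b,box,win):
    x0,y0,x1,y1=box;f=4;z=lambda A:cv2.resize(A.astype(np.float32),None,fx=f,fy=f,interpolation=cv2.INTER_CUBIC)
    m=cv2.matchTemplate(z(b[win[1]:win[3],win[0]:win[2]]),z(a[y0:y1,x0:x1]),cv2.TM_CCOEFF_NORMED);_,v,_,l=cv2.minMaxLoc(m);return np.array(l)/f+win[:2]-[x0,y0],v
for box in((288,190,308,222),(270,192,328,225),(287,205,308,232)):
    d,v=match(t0["pixels"],t["pixels"],box,(130,165,260,275));b0=np.array([297.3,206.]);print(box,d,round(float(v),3),"bar",plane(t,b0+d,.086),plane(t0,b0,.086))
p,q=cur();G=p-q.apply([0,0,.019]);C=G-[.0016,0,.0034];dd=np.array([1,0,-1])/2**.5
for nm,c in(("scene",s6),("top",t)):print(nm,proj(c,[C+dd*k for k in(.06,.1,.15)]).round(1).tolist(),"mouth",proj(c,[[.566,.2633,.085],[.568,.2633,.085]]).round(1).tolist())
print("scene0 mouth pred",proj(s0,[[.557,.0527,.085]]),"seen 340.2 237.4")
I=t["pixels"].astype(int)
for v in range(222,262,3):print(v,I[v,176:204].min(1).tolist())
```

```text
(288, 190, 308, 222) [-110.   -6.] 0.931 bar [[0.64165493 0.25940509]] [[0.62900127 0.05204325]]
(270, 192, 328, 225) [-109.25   -5.75] 0.852 bar [[0.64116175 0.25797457]] [[0.62900127 0.05204325]]
(287, 205, 308, 232) [-109.75   -5.25] 0.944 bar [[0.64019352 0.2588763 ]] [[0.62900127 0.05204325]]
scene [[372.7, 152.1], [381.9, 166.9], [393.2, 185.1]] mouth [[400.7, 188.4], [401.3, 188.7]]
top [[179.3, 275.3], [184.0, 261.1], [189.5, 244.7]] mouth [[183.7, 239.6], [183.7, 238.5]]
scene0 mouth pred [[338.86097552 236.01647546]] seen 340.2 237.4
222 [193, 189, 173, 144, 109, 88, 85, 94, 114, 146, 170, 180, 182, 172, 154, 131, 105, 88, 84, 84, 89, 112, 149, 180, 190, 192, 191, 192]
225 [193, 184, 162, 121, 92, 85, 98, 129, 160, 180, 184, 186, 183, 173, 158, 140, 119, 94, 86, 83, 81, 88, 131, 173, 190, 189, 191, 193]
228 [192, 188, 168, 132, 99, 105, 135, 163, 181, 182, 182, 178, 168, 154, 137, 116, 95, 84, 82, 79, 83, 113, 158, 183, 194, 194, 193, 195]
231 [192, 188, 182, 169, 150, 143, 152, 157, 166, 168, 167, 162, 150, 132, 113, 90, 79, 71, 81, 110, 145, 171, 183, 191, 191, 190, 189, 
[... 708 characters left out ...]
, 155, 143, 125, 110]
249 [113, 87, 84, 84, 94, 105, 112, 118, 123, 128, 140, 152, 156, 146, 129, 114, 107, 111, 113, 106, 105, 102, 99, 94, 96, 94, 92, 89]
252 [162, 177, 174, 164, 141, 121, 105, 91, 92, 119, 147, 161, 154, 131, 106, 81, 78, 75, 76, 74, 72, 67, 70, 70, 71, 73, 82, 94]
255 [115, 88, 78, 90, 107, 129, 139, 145, 153, 164, 165, 157, 136, 131, 144, 162, 172, 170, 171, 172, 165, 156, 150, 159, 180, 186, 167, 146]
258 [143, 165, 174, 170, 168, 158, 140, 135, 150, 158, 153, 133, 109, 87, 82, 82, 86, 84, 82, 84, 87, 85, 89, 96, 103, 106, 116, 137]
261 [50, 53, 58, 67, 76, 95, 123, 146, 156, 152, 137, 118, 132, 163, 181, 191, 193, 192, 188, 184, 176, 165, 147, 136, 137, 136, 120, 97]
```

The rod model agrees in the top view. The mouth is at about (0.568, 0.262, 0.085). I align, then insert slowly along the 45° axis while watching the force.

{"name": "servo_tool", "arguments": {
  "steps": [
    [-1, -0.2, 1.4, -0.6, 0, 0, 0],
    [-1, -0.2, 1.4, -0.6, 0, 0, 0],
    [-1, -0.2, 1.4, -0.6, 0, 0, 0],
    [-1, -0.2, 1.4, -0.6, 0, 0, 0]
  ]
}}

```text
time_s: 10.32
eef_pos: [0.4512, 0.2632, 0.1933]
orientation: [0.002, -0.0, 1.0, -0.001]
force: [-0.9, 0.4, -0.9]
opening: 0.0128
grip_force: 59.0
```

Run:
```python
from h import *
from workcell import r
p,q=cur();G=p-q.apply([0,0,.019]);print(G.round(4),(np.array([.4504,.262,.2098])-G).round(4),r.get_obs()["force"],q.as_matrix().round(3).tolist())
t,s=r.camera("top"),r.camera("scene")
C=G-[.0016,0,.0034];dd=np.array([1,0,-1])/2**.5
M=np.array([.568,.262,.085]);u=np.array([1,0,1])/2**.5
print("top axis",proj(t,[C+dd*k for k in(.08,.11,.14)]).round(1).tolist(),"tube axis",proj(t,[M-dd*k for k in(0,.03,.06)]).round(1).tolist())
print("scene",proj(s,[C+dd*k for k in(.08,.11,.14)]).round(1).tolist(),"tube",proj(s,[M-dd*k for k in(0,.03)]).round(1).tolist())
I=t["pixels"].astype(int)
for v in(252,255,258):print(v,I[v,178:198].min(1).tolist())
I=s["pixels"].astype(int)
for v in(168,174,180,186,189,192,195,198):print(v,I[v,382:414].min(1).tolist())
```

```text
[0.4511 0.2633 0.2123] [-0.0007 -0.0013 -0.0025] [-0.85857286  0.3830792  -0.85848224] [[-1.0, -0.001, 0.005], [-0.001, 1.0, -0.002], [-0.005, -0.002, -1.0]]
top axis [[172.8, 266.9], [176.5, 256.5], [180.0, 246.6]] tube axis [[184.4, 238.5], [181.1, 247.9], [177.7, 257.7]]
scene [[381.7, 155.0], [388.5, 166.0], [395.3, 177.0]] tube [[401.0, 189.0], [394.3, 178.2]]
252 [155, 149, 130, 106, 100, 88, 76, 68, 71, 68, 72, 72, 75, 75, 76, 75, 75, 74, 73, 69]
255 [143, 123, 103, 110, 135, 161, 174, 177, 166, 158, 157, 163, 169, 172, 168, 171, 171, 169, 165, 157]
258 [130, 127, 143, 149, 138, 119, 108, 102, 99, 88, 87, 85, 86, 86, 84, 82, 84, 86, 84, 90]
168 [41, 30, 40, 58, 91, 130, 160, 175, 176, 153, 98, 51, 39, 39, 40, 41, 42, 47, 57, 69, 82, 98, 119, 128, 112, 76, 54, 53, 50, 45, 50, 53]
174 [69, 72, 73, 69, 70, 66, 62, 70, 103, 134, 164, 182, 174, 136, 81, 45, 42, 37, 40, 38, 40, 43, 43, 44, 43, 50, 55, 58, 65, 62, 68, 61]
180 [64, 61, 63, 64, 70, 70, 69, 75, 72, 71, 74, 86, 111, 148, 170, 155, 103, 75, 72, 70, 65, 64, 67, 69, 72, 74, 71, 75, 70, 68, 67, 64]
186 [68, 71, 76, 81, 76, 72, 72, 68, 67, 65, 68, 64, 63, 67, 67, 71, 71, 71, 71, 82, 89, 101, 105, 110, 101, 85, 77, 70, 67, 63, 63, 61]
189 [64, 64, 64, 66, 70, 71, 73, 70, 69, 64, 66, 66, 67, 69, 69, 77, 102, 135, 169, 185, 193, 202, 202, 206, 199, 167, 114, 94, 91, 94, 91, 97]
192 [68, 66, 70, 72, 73, 73, 69, 63, 68, 70, 67, 68, 68, 71, 82, 111, 136, 149, 154, 167, 179, 195, 206, 211, 212, 209, 202, 198, 199, 198, 203, 204]
195 [68, 67, 73, 72, 74, 76, 76, 71, 68, 67, 73, 77, 97, 128, 149, 171, 171, 158, 136, 127, 142, 162, 183, 199, 209, 211, 209, 204, 201, 204, 209, 207]
198 [67, 70, 69, 72, 70, 70, 67, 68, 69, 90, 128, 165, 189, 198, 199, 201, 202, 201, 197, 187, 159, 141, 149, 169, 189, 205, 210, 210, 206, 193, 172, 168]
```

{"name": "servo_tool", "arguments": {
  "steps": [
    [-1, 0, -0.1, 0, 0, 0, 0],
    [-1, -0.5, -0.1, 0.5, 0, 0, 0],
    [-1, -1, -0.1, 1, 0, 0, 0],
    [-1, -1.5, -0.1, 1.5, 0, 0, 0],
    [-1, -2, -0.1, 2, 0, 0, 0]
  ]
}}

```text
time_s: 10.83
eef_pos: [0.4715, 0.2622, 0.1717]
orientation: [0.001, -0.0, 1.0, -0.001]
force: [0.1, 0.0, -0.6]
opening: 0.0128
grip_force: 59.0
```

{"name": "servo_tool", "arguments": {
  "steps": [
    [-1, -0.2, 0, 0.2, 0, 0, 0],
    [-1, -0.5, 0, 0.5, 0, 0, 0],
    [-1, -0.7, 0, 0.7, 0, 0, 0],
    [-1, -0.9, 0, 0.9, 0, 0, 0],
    [-1, -0.9, 0, 0.9, 0, 0, 0]
  ]
}}

```text
time_s: 11.25
eef_pos: [0.4802, 0.2624, 0.1633]
orientation: [0.001, -0.0, 1.0, -0.001]
force: [1.0, -0.1, -1.0]
opening: 0.0128
grip_force: 59.0
```

{"name": "servo_tool", "arguments": {
  "steps": [
    [-1, -0.2, 0, 0.2, 0, 0, 0],
    [-1, -0.4, 0, 0.4, 0, 0, 0],
    [-1, -0.6, 0, 0.6, 0, 0, 0],
    [-1, -0.8, 0, 0.8, 0, 0, 0],
    [-1, -1, 0, 1, 0, 0, 0]
  ]
}}

```text
time_s: 11.67
eef_pos: [0.49, 0.2626, 0.1536]
orientation: [0.001, -0.0, 1.0, -0.001]
force: [-1.7, 0.2, -1.1]
opening: 0.0127
grip_force: 59.1
```

{"name": "servo_tool", "arguments": {
  "steps": [
    [-1, -0.2, 0, 0.2, 0, 0, 0],
    [-1, -0.4, 0, 0.4, 0, 0, 0],
    [-1, -0.6, 0, 0.6, 0, 0, 0],
    [-1, -0.8, 0, 0.8, 0, 0, 0],
    [-1, -1, 0, 1, 0, 0, 0]
  ]
}}

```text
time_s: 12.08
eef_pos: [0.5001, 0.2625, 0.1436]
orientation: [0.001, -0.0, 1.0, -0.001]
force: [-1.2, 0.9, -1.0]
opening: 0.0127
grip_force: 59.1
```

{"name": "servo_tool", "arguments": {
  "steps": [
    [-1, -0.2, 0, 0.2, 0, 0, 0],
    [-1, -0.4, 0, 0.4, 0, 0, 0],
    [-1, -0.6, 0, 0.6, 0, 0, 0],
    [-1, -0.8, 0, 0.8, 0, 0, 0],
    [-1, -1, 0, 1, 0, 0, 0]
  ]
}}

```text
time_s: 12.5
eef_pos: [0.5101, 0.2625, 0.1336]
orientation: [0.001, -0.0, 1.0, -0.001]
force: [-2.5, 1.2, -0.5]
opening: 0.0128
grip_force: 59.1
```

{"name": "servo_tool", "arguments": {
  "steps": [
    [-1, -0.2, 0, 0.2, 0, 0, 0],
    [-1, -0.4, 0, 0.4, 0, 0, 0],
    [-1, -0.6, 0, 0.6, 0, 0, 0],
    [-1, -0.8, 0, 0.8, 0, 0, 0],
    [-1, -1, 0, 1, 0, 0, 0]
  ]
}}

```text
time_s: 12.92
eef_pos: [0.5202, 0.2624, 0.1237]
orientation: [0.002, -0.0, 1.0, -0.001]
force: [-2.3, 1.2, -1.9]
opening: 0.0129
grip_force: 59.1
```

{"name": "servo_tool", "arguments": {
  "steps": [
    [-1, -0.2, 0, 0.2, 0, 0, 0],
    [-1, -0.4, 0, 0.4, 0, 0, 0],
    [-1, -0.6, 0, 0.6, 0, 0, 0],
    [-1, -0.8, 0, 0.8, 0, 0, 0],
    [-1, -1, 0, 1, 0, 0, 0]
  ]
}}

```text
time_s: 13.33
eef_pos: [0.5304, 0.2624, 0.1138]
orientation: [0.002, -0.0, 1.0, -0.001]
force: [-2.6, 1.5, -1.7]
opening: 0.0128
grip_force: 59.0
```

{"name": "servo_tool", "arguments": {
  "steps": [
    [-1, -0.1, 0, 0.1, 0, 0, 0],
    [-1, -0.2, 0, 0.2, 0, 0, 0],
    [-1, -0.3, 0, 0.3, 0, 0, 0],
    [-1, -0.3, 0, 0.3, 0, 0, 0]
  ]
}}

```text
time_s: 13.67
eef_pos: [0.5334, 0.2623, 0.1107]
orientation: [0.002, -0.0, 1.0, -0.001]
force: [-2.0, 2.2, -1.9]
opening: 0.0128
grip_force: 59.0
```

{"name": "servo_tool", "arguments": {
  "steps": [
    [-1, -0.05, 0, 0.05, 0, 0, 0],
    [-1, -0.1, 0, 0.1, 0, 0, 0],
    [-1, -0.15, 0, 0.15, 0, 0, 0],
    [-1, -0.15, 0, 0.15, 0, 0, 0]
  ]
}}

```text
time_s: 14.0
eef_pos: [0.5348, 0.2623, 0.1094]
orientation: [0.002, -0.0, 1.0, -0.001]
force: [-2.5, 1.1, -1.7]
opening: 0.0131
grip_force: 59.0
```

{"name": "servo_tool", "arguments": {
  "steps": [
    [-1, -0.05, 0, 0.05, 0, 0, 0],
    [-1, -0.1, 0, 0.1, 0, 0, 0],
    [-1, -0.1, 0, 0.1, 0, 0, 0]
  ]
}}

```text
time_s: 14.25
eef_pos: [0.5358, 0.2623, 0.1083]
orientation: [0.002, -0.0, 1.0, -0.001]
force: [-2.2, 1.8, -2.6]
opening: 0.0126
grip_force: 59.0
```

{"name": "servo_tool", "arguments": {
  "steps": [
    [-1, -0.05, 0, 0.05, 0, 0, 0],
    [-1, -0.1, 0, 0.1, 0, 0, 0],
    [-1, -0.1, 0, 0.1, 0, 0, 0]
  ]
}}

```text
time_s: 14.5
eef_pos: [0.5368, 0.2623, 0.1073]
orientation: [0.002, -0.0, 1.0, -0.001]
force: [-2.4, 2.1, -1.2]
opening: 0.0127
grip_force: 59.0
```

{"name": "servo_tool", "arguments": {
  "steps": [
    [-1, -0.05, 0, 0.05, 0, 0, 0],
    [-1, -0.1, 0, 0.1, 0, 0, 0],
    [-1, -0.1, 0, 0.1, 0, 0, 0]
  ]
}}

```text
time_s: 14.75
eef_pos: [0.5378, 0.2623, 0.1065]
orientation: [0.002, -0.0, 1.0, -0.001]
force: [-3.4, 0.9, -1.3]
opening: 0.0127
grip_force: 59.2
```

{"name": "servo_tool", "arguments": {
  "steps": [
    [-1, -0.05, 0, 0.05, 0, 0, 0],
    [-1, -0.1, 0, 0.1, 0, 0, 0],
    [-1, -0.1, 0, 0.1, 0, 0, 0]
  ]
}}

```text
time_s: 15.0
eef_pos: [0.538, 0.2623, 0.1064]
orientation: [0.001, -0.0, 1.0, -0.001]
force: [-6.7, 0.7, 3.6]
opening: 0.0127
grip_force: 59.7
```

The collar has stopped on the mouth: the motion stalled and the axial force rose to about 7 N. I pause here.

{"name": "servo_tool", "arguments": {
  "steps": [
    [-1, -0.03, 0, 0.03, 0, 0, 0],
    [-1, -0.03, 0, 0.03, 0, 0, 0],
    [-1, -0.03, 0, 0.03, 0, 0, 0],
    [-1, -0.03, 0, 0.03, 0, 0, 0],
    [-1, -0.03, 0, 0.03, 0, 0, 0]
  ]
}}

```text
time_s: 15.42
eef_pos: [0.5384, 0.2623, 0.1064]
orientation: [0.001, -0.0, 1.0, -0.001]
force: [-7.1, 1.0, 3.6]
opening: 0.0132
grip_force: 59.8
```

{"name": "servo_tool", "arguments": {
  "steps": [
    [-1, 0, 0, 0, 0, 0, 0],
    [-1, 0, 0, 0, 0, 0, 0],
    [-1, 0, 0, 0, 0, 0, 0],
    [-1, 0, 0, 0, 0, 0, 0],
    [-1, 0, 0, 0, 0, 0, 0]
  ]
}}

```text
time_s: 15.83
eef_pos: [0.5384, 0.2623, 0.1064]
orientation: [0.001, -0.0, 1.0, -0.001]
force: [-6.3, 0.5, 3.8]
opening: 0.0127
grip_force: 59.8
```

Run:
```python
from h import *
from workcell import r
o=r.get_obs();print(o["force"],o["eef_pos"],o["time_s"])
s=r.camera("scene");pickle.dump(s,open("s8.pkl","wb"));t=r.camera("top");pickle.dump(t,open("t8.pkl","wb"))
def match(a,b,box,win):
    x0,y0,x1,y1=box;f=4;z=lambda A:cv2.resize(A.astype(np.float32),None,fx=f,fy=f,interpolation=cv2.INTER_CUBIC)
    m=cv2.matchTemplate(z(b[win[1]:win[3],win[0]:win[2]]),z(a[y0:y1,x0:x1]),cv2.TM_CCOEFF_NORMED);_,v,_,l=cv2.minMaxLoc(m);return np.array(l)/f+win[:2]-[x0,y0],v
a=pickle.load(open("s6.pkl","rb"));b=pickle.load(open("t7.pkl","rb"))
print("can shift scene px",match(a["pixels"],s["pixels"],(388,198,410,225),(370,180,430,245)),"top px",match(b["pixels"],t["pixels"],(165,190,220,228),(150,175,240,245)))
print("collar under 3D",o["eef_pos"]+[-.0016+.0354,0,.019-.0034-.0354])
```

```text
[-6.29716351  0.50617694  3.79030666] [0.53838425 0.26230692 0.1064161 ] 15.8333
can shift scene px (array([0.  , 0.25]), 0.9945095181465149) top px (array([ 0.5 , -0.75]), 0.5814486742019653)
collar under 3D [0.57218425 0.26230692 0.0866161 ]
```

The canister has not moved. I draw the rod out along the axis.

{"name": "servo_tool", "arguments": {
  "steps": [
    [-1, 0.3, 0, -0.3, 0, 0, 0],
    [-1, 0.8, 0, -0.8, 0, 0, 0],
    [-1, 1.3, 0, -1.3, 0, 0, 0],
    [-1, 1.8, 0, -1.8, 0, 0, 0],
    [-1, 2.3, 0, -2.3, 0, 0, 0]
  ]
}}

```text
time_s: 16.35
eef_pos: [0.5158, 0.2622, 0.1289]
orientation: [0.002, -0.0, 1.0, -0.001]
force: [-0.6, 0.6, -2.6]
opening: 0.0129
grip_force: 58.9
```

{"name": "servo_tool", "arguments": {
  "steps": [
    [-1, 0.6, 0, -0.6, 0, 0, 0],
    [-1, 1.2, 0, -1.2, 0, 0, 0],
    [-1, 1.8, 0, -1.8, 0, 0, 0],
    [-1, 2.4, 0, -2.4, 0, 0, 0],
    [-1, 3, 0, -3, 0, 0, 0]
  ]
}}

```text
time_s: 16.77
eef_pos: [0.4855, 0.2622, 0.1591]
orientation: [0.002, -0.0, 1.0, -0.001]
force: [0.3, -0.7, -2.6]
opening: 0.013
grip_force: 59.0
```

{"name": "servo_tool", "arguments": {
  "steps": [
    [-1, 0.8, 0, -0.8, 0, 0, 0],
    [-1, 1.6, 0, -1.6, 0, 0, 0],
    [-1, 2.4, 0, -2.4, 0, 0, 0],
    [-1, 3.2, 0, -3.2, 0, 0, 0],
    [-1, 4, 0, -4, 0, 0, 0]
  ]
}}

```text
time_s: 17.18
eef_pos: [0.445, 0.2625, 0.199]
orientation: [0.002, -0.0, 1.0, -0.001]
force: [-1.4, -0.3, -2.3]
opening: 0.0128
grip_force: 59.0
```

Run:
```python
from h import *
from workcell import r
o=r.get_obs();print(o["force"],o["eef_pos"],o["grip_force"],o["qpos"].round(2))
p,q=cur();print((p-q.apply([0,0,.019])).round(4))
plan([((.44,.25,.34),tool(0,20)),((.44,.25,.37),tool(0,45))])
```

```text
[-1.42181075 -0.27209707 -2.26729916] [0.44496661 0.26251278 0.19900689] 59.033759236335754 [ 0.43  0.02  1.51 -0.    1.61 -1.15]
[0.4449 0.2625 0.218 ]
rows 4 [-0.2, -1.27, -12.31, -0.1, -19.8, 0.0]
-- [0.44 0.25 0.34]
rows 4 [-1.83, -0.0, -3.0, 0.0, -25.0, 0.0]
-- [0.4399 0.25   0.37  ]
```

{"name": "servo_tool", "arguments": {
  "steps": [
    [-1, 0, 0, -2, 0, 0, 0],
    [-1, 0, 0, -5, 0, 0, 0],
    [-1, 0, -0.4, -8, 0, -6, 0],
    [-1, -0.1, -0.8, -11, 0, -13, 0],
    [-1, -0.2, -1.2, -12.3, 0, -20, 0]
  ]
}}

```text
time_s: 17.6
eef_pos: [0.4489, 0.2511, 0.328]
orientation: [0.182, 0.0, 0.983, 0.001]
force: [-0.2, -0.4, -0.1]
opening: 0.013
grip_force: 59.1
```

{"name": "servo_tool", "arguments": {
  "steps": [
    [-1, -0.4, 0, -0.6, 0, -5, 0],
    [-1, -0.8, 0, -1.2, 0, -11, 0],
    [-1, -1.2, 0, -2, 0, -17, 0],
    [-1, -1.6, 0, -2.6, 0, -22, 0],
    [-1, -1.8, 0, -3, 0, -25, 0]
  ]
}}

```text
time_s: 18.02
eef_pos: [0.4523, 0.2507, 0.3562]
orientation: [0.386, -0.001, 0.922, 0.0]
force: [1.0, -0.2, -1.1]
opening: 0.013
grip_force: 59.1
```

{"name": "servo_tool", "arguments": {
  "steps": [
    [-1, 0, 0, 0, 0, 0, 0],
    [-1, 0, 0, 0, 0, 0, 0],
    [-1, 0, 0, 0, 0, 0, 0],
    [-1, 0, 0, 0, 0, 0, 0]
  ]
}}

```text
time_s: 18.35
eef_pos: [0.4542, 0.2507, 0.3556]
orientation: [0.384, -0.0, 0.923, -0.001]
force: [-0.4, -0.6, -1.0]
opening: 0.0128
grip_force: 59.1
```

Run:
```python
from h import *
from workcell import r
o=r.get_obs();p,q=cur();G=p-q.apply([0,0,.019]);z=q.apply([0,0,1]);print(o["force"],G,"tilt",np.degrees(np.arccos(-z[2])),o["grip_force"],abs(o["qvel"]).max(),o["time_s"])
s=r.camera("scene");t=r.camera("top");pickle.dump(s,open("s9.pkl","wb"));pickle.dump(t,open("t9.pkl","wb"))
d=q.apply([-.7071,0,.7071]);u=q.apply([-.7071,0,-.7071]);print("rod dir",d)
P=[G+d*k-u*.0035 for k in(.055,.1,.15)]
print("scene",proj(s,P).round(1).tolist(),"top",proj(t,P).round(1).tolist())
for c,n in((s,"scene"),(t,"top")):
    a=proj(c,P);I=c["pixels"].astype(int).min(2)
    for k in np.linspace(0.1,1.1,6):
        m=a[0]+(a[2]-a[0])*k;w=(a[2]-a[0])/np.linalg.norm(a[2]-a[0]);nn=np.array([-w[1],w[0]])
        pr=[int(I[int(round(y)),int(round(x))]) for x,y in (m+nn*j for j in range(-8,9))];print(n,round(k,1),m.round(0),pr)
# canister in ring
a=pickle.load(open("s6.pkl","rb"))
def match(a,b,box,win):
    x0,y0,x1,y1=box;f=4;z=lambda A:cv2.resize(A.astype(np.float32),None,fx=f,fy=f,interpolation=cv2.INTER_CUBIC)
    m=cv2.matchTemplate(z(b[win[1]:win[3],win[0]:win[2]]),z(a[y0:y1,x0:x1]),cv2.TM_CCOEFF_NORMED);_,v,_,l=cv2.minMaxLoc(m);return np.array(l)/f+win[:2]-[x0,y0],v
print(match(a["pixels"],s["pixels"],(388,198,410,225),(370,180,430,245)))
```

```text
[-0.41237485 -0.63843985 -0.95514922] [0.44074771 0.25073736 0.36900028] tilt 45.15712621093738 59.086230397224426 0.006682281472953766 18.35
rod dir [ 9.99986537e-01 -4.83018569e-04  2.74091701e-03]
scene [[379.2, 72.6], [397.1, 80.2], [417.6, 88.9]] top [[139.4, 253.5], [141.4, 219.9], [143.5, 183.6]]
scene 0.1 [383.  74.] [172, 201, 212, 216, 215, 215, 213, 195, 192, 179, 144, 158, 205, 216, 215, 218, 217]
scene 0.3 [391.  78.] [217, 217, 215, 217, 217, 215, 206, 185, 173, 173, 144, 131, 172, 207, 216, 216, 216]
scene 0.5 [398.  81.] [217, 217, 216, 215, 216, 213, 194, 173, 167, 149, 125, 145, 145, 205, 215, 217, 216]
scene 0.7 [406.  84.] [214, 216, 215, 215, 216, 213, 201, 189, 178, 173, 134, 130, 174, 214, 216, 216, 217]
scene 0.9 [414.  87.] [51, 51, 52, 51, 53, 74, 74, 150, 188, 185, 160, 131, 158, 151, 193, 191, 184]
scene 1.1 [421.  91.] [52, 47, 48, 48, 49, 49, 49, 51, 51, 51, 46, 46, 51, 48, 55, 51, 51]
top 0.1 [140. 246.] [57, 57, 59, 59, 79, 124, 165, 184, 187, 179, 171, 148, 114, 81, 56, 52, 54]
top 0.3 [141. 233.] [51, 51, 53, 52, 70, 109, 141, 156, 176, 168, 159, 133, 102, 75, 64, 60, 62]
top 0.5 [141. 219.] [49, 49, 51, 51, 59, 84, 126, 157, 155, 155, 152, 141, 121, 94, 76, 65, 61]
top 0.7 [142. 205.] [56, 57, 53, 60, 68, 97, 137, 170, 182, 184, 180, 164, 135, 102, 71, 58, 59]
top 0.9 [143. 191.] [55, 54, 55, 55, 62, 86, 116, 139, 157, 159, 152, 133, 109, 79, 57, 54, 55]
top 1.1 [144. 177.] [52, 52, 51, 52, 52, 52, 49, 52, 53, 60, 56, 59, 58, 56, 58, 59, 60]
(array([0.  , 0.25]), 0.9954122304916382)
```

The rod shows where predicted in both views: level, still, tip about 0.37 m up and clear of everything. The canister has not moved. I hand it in.

```bash
python3 -c "
from workcell import r
print(r.finish_job())"
```

```text
the job is handed in; nothing more can be done
None
```

The job is handed in (no verdict came back): by my measurements the canister stands within about 3 mm of the double ring's centre, the rod went in until its collar stopped on the tube mouth, was drawn out, and is held level with its tip about 0.37 m above the bench.

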